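# Stir the desiccant beads in the drying pan and set the pan off to cool

### The job

The desiccant beads in the pan on the preheater have dried and now have to be loosened and cooled. Take the stirring rod (not the flat scraper) from the tool rack, stir the beads with its end close to the bottom of the pan, at least three wide full turns so that every bead gets moved, and hang the rod upright in a free slot of the rack again. Then lift the pan by its handle, keeping it about level, off the preheater and set it down gently in the middle of the cork mat, with no bead spilled and the other things on the bench left where they are.

Things in the scene. Friction and masses are not known exactly. Their poses are not given: they have to be found in the camera images.
- pan: small round aluminium drying pan, 98 mm across the rim, 42 mm high; origin at the centre of its underside, z up. Inner floor 3 mm above the origin, inner radius 44 mm at the floor and 46 mm at the rim. One straight black handle along the pan's -x
- pan_handle (a point): place to grip the pan's handle: 92 mm from the pan's axis along the pan's -x, 31 mm above its underside. The handle is a bar 14 mm wide and 16 mm high that runs from 66 to 160 mm from the axis
- plate (a point): centre of the 104 x 104 mm aluminium plate, 50 mm above the bench, of the board preheater (off): a grey box 130 mm deep (x), 112 mm wide (y), controls on its -x face, 75 mm from here. Four steel pins, 6 mm thick and 8 mm high, on the plate's diagonals 52 mm from this point, keep the pan that stands between them from sliding
- stirrer: stirring tool: square wooden handle, steel collar and plain straight steel rod, 9 mm thick with a round end. Origin at the underside of the collar (22 mm across, 4 mm thick), z up along the handle. The handle is 18 x 18 mm (flat sides face its x and y) from 10 to 62 mm above the origin; the rod reaches 100 mm below it
- stirrer_tip (a point): lower end of the stirrer's rod
- stirrer_grip (a point): place to grip the stirrer: middle of its handle, 37 mm above the collar's underside
- scraper: flat scraper with the same handle and collar as the stirrer, but a flat blade 22 mm wide at its lower end; hangs in the same rack; origin at the underside of its collar. Not needed
- rack: grey sheet-metal tool rack, 84 mm deep (x), 150 mm wide (y): a shelf 125 mm high with three slots that open to the rack's -x side. Slots are 14 mm wide; shelf 4 mm thick, from 23 mm before to 34 mm behind the slot seats; side plates 73 mm either side. Origin at the centre of its underside
- mat: round cork mat, 110 mm across, 9 mm thick; origin at the centre of its underside
- mat_top (a point): centre of the cork mat's upper face
- pot_flux: small closed pot, 40 mm across, 22 mm high; bystander; origin at the centre of its underside
- kapton: roll of tape lying flat, 62 mm across, 12 mm high; bystander; origin at the centre of its underside
- slot0 (a point): seat in the rack's left slot (seen from the rack's open side), on the shelf's upper face: a hung tool's collar centre rests here; the slot opens from here to the rack's -x
- slot1 (a point): seat in the rack's middle slot (seen from the rack's open side), on the shelf's upper face: a hung tool's collar centre rests here; the slot opens from here to the rack's -x
- slot2 (a point): seat in the rack's right slot (seen from the rack's open side), on the shelf's upper face: a hung tool's collar centre rests here; the slot opens from here to the rack's -x
- bead0_center (a point): centre of one of the eight white ceramic desiccant beads, 18 mm balls, in the pan
- bead1_center (a point): centre of one of the eight white ceramic desiccant beads, 18 mm balls, in the pan
- bead2_center (a point): centre of one of the eight white ceramic desiccant beads, 18 mm balls, in the pan
- bead3_center (a point): centre of one of the eight white ceramic desiccant beads, 18 mm balls, in the pan
- bead4_center (a point): centre of one of the eight white ceramic desiccant beads, 18 mm balls, in the pan
- bead5_center (a point): centre of one of the eight white ceramic desiccant beads, 18 mm balls, in the pan
- bead6_center (a point): centre of one of the eight white ceramic desiccant beads, 18 mm balls, in the pan
- bead7_center (a point): centre of one of the eight white ceramic desiccant beads, 18 mm balls, in the pan
Things that resemble listed ones, but are neither listed nor needed, are in the scene too. What is shaped like the stirrer but pink, red or turquoise is not meant.

How it is judged:
By the outcome, as a careful person would: the job done as asked, in the order asked, and still so for the second after the job is handed in, with the robot touching nothing.
It also fails if it takes over 72 s, if anything falls off the work surface, if the arm or the gripper's body presses on something with over 40 N, if the wrist force passes 120 N, or if a joint passes its speed limit or range.

### The arm

A 6-joint arm with a two-finger parallel gripper is mounted at the origin on a cart in front of the work surface, level with it; the furniture and walls round the work are solid. World frame = base frame: x ahead of the robot, y to its left, z up, the work surface at z = 0. Lengths are in m, angles in rad, forces in N, time in s.
With the tool pointing down it reaches from about 0.375 to 0.925 m from the base axis. Payload 5.7 kg.
Tool frame: the origin (TCP) lies midway between the tips of the shut fingers; the grasp point (between the pads) lies 19 mm behind it (arm.grasp_offset is the distance from the TCP to the grasp point, in m); z points along the fingers, y is the line along which they close (so a half turn about z gives the same grasp; the last joint's range is limited). The gripper opens to 85 mm and grips with 20 to 120 N. Pads are 22 mm wide; open, the fingers measure 114 mm over their backs; the gripper's body (76 mm by 85 mm) begins 54 mm behind the grasp point. The pads swing forward as they close: fully open they stand 13 mm farther back than shut.
Start: joints at [1.12, 0.359, 1.51, -0, 1.272, -0.115], TCP at [0.198, 0.566, 0.231] pointing down, gripper open.
Joint ranges: [-2.97, 2.97], [-1.01, 2.36], [0.21, 2.38], [-0.96, 4.11], [0.2, 2.71], [-2.98, 2.98]. Speed limits (rad/s): [2.39, 2.39, 3.14, 3.14, 3.14, 3.14].

### API

Orientations are given as a unit quaternion [x, y, z, w].
In Python, from cell import arm, eyes gives the robot as it stands.
- The arm moves only by the tool jog_arm, never from a script. Its argument "targets" is a list of rows, each a list of 6 numbers: the shift along the tool's x, y, z in mm, then the turn, a rotation vector about the tool's x, y, z in rad. In form: [[x, y, z, wx, wy, wz], ...]. A call has exactly 10 rows; each row is the pose to reach, as a shift and turn from the pose commanded when the call began, along the tool's axes at that moment; what a row does not reach only later rows make up. A row lasts 1/12 s, in which the tool goes at most 41.7 mm and 7.16 degrees, less where a joint would pass 70% of its speed; a pose out of reach is approached as far as the arm can. A call with a gripper value outside its range is refused whole. "hand" is the finger opening in mm, from 0 to 85.4, set as the call begins (left out, the last holds). The fingers move at their own pace and stop on an object; "squeeze" is the grip in N (left out, the last holds). Time passes only in rows, so rows that repeat a pose let the fingers close, or fill a call up. It gives the time, the measured TCP pose, the force, the opening and the grip force at its end, in the units of the state.
- arm.state(): the state, without advancing time (a new reading comes with each control period).
- eyes.grab_frame(name): name is "side" or "top" or "wrist"; returns a dict with "frame" (384x512x3 uint8, red, green, blue), "vfov" (degrees; the focal length in pixels is half the picture's height over the tangent of half this angle, whatever the lens; pixels are square), "cx", "cy" (the principal point, pixels), "xyz" and "orientation" of the camera in the world; the wrist camera has in their place "mount" (4x4, takes a point from camera to tool coordinates, whose origin is the TCP and whose axes are the flange's). Camera axes: x right, y up, looking along -z (the intrinsics and any distortion apply to the point x, -y, -z); pixel columns grow to the right and rows downward; lengths in m; the calibration is good to about 2 mm. A picture is of the moment at which its call begins: read the wrist's pose just before it. There is no depth.
- arm.finish_job(): hands the job in; it is judged then, once.
The state is a dict: "time": time; "q": joint angles; "joint_velocities": joint speeds; "effort": joint torques, N m; "tool_pos": TCP position; "tcp_rot": TCP orientation; "contact_force": force on the tool from outside, world axes, zero at the start; "ft_torque": the same for the moment, N m; "grip_width": finger opening in m; "finger_force": force on a finger pad.
Only numpy, scipy, OpenCV 4.12 (cv2) and the standard library are available. Lean on these libraries where they do the work, as an engineer would, in place of code of your own. Each camera call takes 0.05 s, during which the arm holds its last target. There are 200 camera calls.

## Working session

There is one attempt and no reset: what is moved stays moved. The work goes in short steps, Python scripts to look and compute and a tool call to move; the robot and the scene stay as the last step left them, time stands still between calls to the robot, and variables do not carry over. Pictures are saved under pics/ and viewed, at most 10 in all, crops included, and the job is handed in when it is done.

Besides the shell and the picture viewer there is one more tool, called as name(argument=value, ...) on one line, values as JSON. jog_arm: Moves the arm, as the interface text tells. Its arguments: {"type":"object","properties":{"targets":{"type":"array"},"hand":{"type":"number"},"squeeze":{"type":"number"}},"required":["targets"]}

```bash
ls; mkdir -p pics
cat > h.py <<'E'
import numpy as np,cv2
from scipy.spatial.transform import Rotation as R
from cell import arm,eyes
def cam(name):
    s=arm.state(); d=eyes.grab_frame(name)
    if 'mount' in d:
        T=np.eye(4);T[:3,:3]=R.from_quat(s['tcp_rot']).as_matrix();T[:3,3]=s['tool_pos'];T=T@np.array(d['mount'])
        d['Rm'],d['p']=T[:3,:3],T[:3,3]
    else:
        d['Rm'],d['p']=R.from_quat(d['orientation']).as_matrix(),np.array(d['xyz'])
    d['f']=192/np.tan(np.radians(d['vfov']/2)); return d
def ray(d,u,v):
    r=d['Rm']@np.array([(u-d['cx'])/d['f'],-(v-d['cy'])/d['f'],-1]); return r/np.linalg.norm(r)
def onz(d,u,v,z):
    r=ray(d,u,v); return d['p']+r*(z-d['p'][2])/r[2]
def proj(d,P):
    c=d['Rm'].T@(np.array(P)-d['p']); return d['cx']+d['f']*c[0]/-c[2], d['cy']-d['f']*c[1]/-c[2]
def tri(d1,a,d2,b):
    r1,r2=ray(d1,*a),ray(d2,*b); t=np.linalg.lstsq(np.c_[r1,-r2],d2['p']-d1['p'],rcond=None)[0]
    A,B=d1['p']+t[0]*r1,d2['p']+t[1]*r2; return (A+B)/2,np.linalg.norm(A-B)
def save(d,fn): cv2.imwrite('pics/'+fn,cv2.cvtColor(d['frame'],cv2.COLOR_RGB2BGR))
E
python3 - <<'E'
from h import *
import pickle
D={}
for n in('side','top','wrist'):
    D[n]=cam(n); d=D[n]; print(n,d['vfov'],d['cx'],d['cy'],d['p'].round(3),d['Rm'].round(2).tolist(),[k for k in d])
pickle.dump(D,open('D.pkl','wb'))
im=np.vstack([np.hstack([D['side']['frame'],D['top']['frame']])])
save(D['side'],'side.png');save(D['top'],'top.png')
print(arm.state()['tool_pos'],arm.state()['tcp_rot'],arm.grasp_offset, D['wrist'].get('mount'))
E
```

```text
pics
side 57.13102955005622 260.7110105914076 196.7071186458776 [0.046 1.033 0.633] [[-0.86, 0.25, -0.44], [-0.51, -0.43, 0.75], [0.0, 0.87, 0.5]] ['frame', 'vfov', 'cx', 'cy', 'xyz', 'orientation', 'Rm', 'p', 'f']
top 47.07722395566775 251.26497364616685 192.776217647294 [0.322 0.288 1.533] [[0.03, 0.99, -0.1], [-1.0, 0.03, 0.01], [0.02, 0.1, 0.99]] ['frame', 'vfov', 'cx', 'cy', 'xyz', 'orientation', 'Rm', 'p', 'f']
wrist 63.97666271823212 253.2508125297297 192.1451690970241 [0.132 0.588 0.374] [[0.33, -0.91, -0.25], [0.94, 0.32, 0.09], [-0.0, -0.27, 0.96]] ['frame', 'vfov', 'cx', 'cy', 'mount', 'Rm', 'p', 'f']
[0.19747128 0.56599425 0.23061846] [ 1.67089347e-01  9.85941475e-01 -7.18281167e-04 -2.03087711e-04] 0.0187 [[-4.38552173e-04  9.63239575e-01  2.68643497e-01  6.90300976e-02]
 [ 9.99999833e-01  3.21564001e-04  4.79479050e-04 -5.49373943e-04]
 [ 3.75467119e-04  2.68643662e-01 -9.63239556e-01 -1.43037834e-01]
 [ 0.00000000e+00  0.00000000e+00  0.00000000e+00  1.00000000e+00]]
```

View pics/side.png

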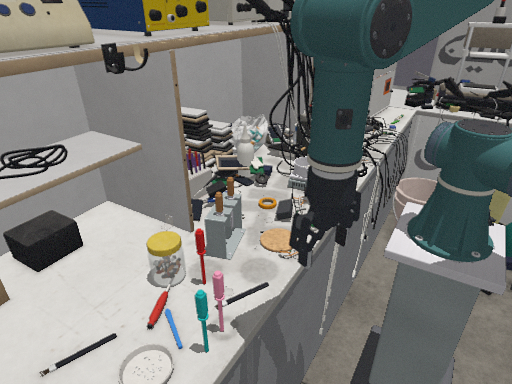

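View pics/top.png

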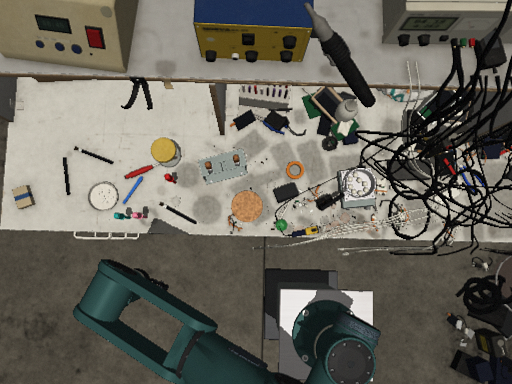

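The side view shows the rack at (225,232) with two brown-handled tools at (219,205) and (231,190). Lookalikes are red (201,240), pink (219,290) and turquoise (203,310). In the top view the rack is at (222,167), the mat at (247,206), the pan at (357,185) and the kapton at (295,170). I'll take one close crop to check the choice of tool.

Run:
```python
from h import *
import pickle
D=pickle.load(open('D.pkl','rb'))
a=cv2.resize(D['side']['frame'][165:265,180:280],(400,400),interpolation=cv2.INTER_CUBIC)
b=cv2.resize(D['top']['frame'][140:190,190:290],(800,400),interpolation=cv2.INTER_CUBIC)[:, :400]
c=cv2.resize(D['top']['frame'][155:225,280:420],(400,200),interpolation=cv2.INTER_CUBIC)
c2=cv2.resize(D['top']['frame'][180:230,225:325],(400,200),interpolation=cv2.INTER_CUBIC)
im=np.vstack([np.hstack([a,b]),np.hstack([c,c2])])
cv2.imwrite('pics/crop.png',im[:,:,::-1])
t=D['top']
for n,u,v,z in[('mat',247,206,.009),('pan',357,182,.092),('rack',222,166,.125),('kap',295,170,.012)]: print(n,onz(t,u,v,z).round(3))
```

```text
mat [0.429 0.279 0.009]
pan [ 0.513 -0.082  0.092]
rack [0.548 0.364 0.125]
kap [0.559 0.115 0.012]
```

View pics/crop.png

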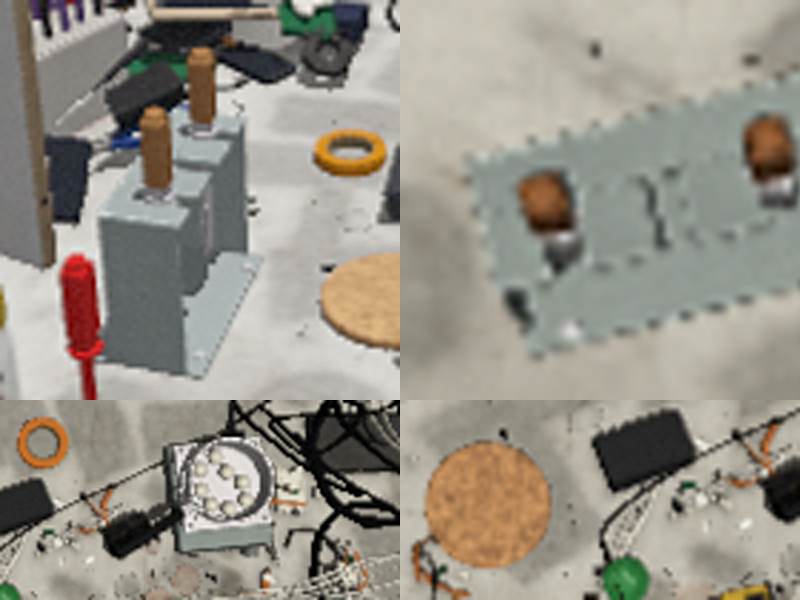

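The crop shows two identical wooden handles in the outer slots, at side pixels (219,205) and (231,190), with the middle slot free. The pan handle points to lower-left in the top view. Blade and rod are hidden below the shelf, so I'll look with the wrist camera, tilted, from in front.

```bash
cat >> h.py <<'E'
def Rt(yaw,tilt=0):
    c,s=np.cos(yaw),np.sin(yaw)
    return np.array([[-c,-s,0],[-s,c,0],[0,0,-1]])@R.from_rotvec([0,-tilt,0]).as_matrix()
def go(pos,Rm,fr=None):
    s=arm.state(); A=R.from_quat(s['tcp_rot']).as_matrix() if fr is None else fr[1]; p=s['tool_pos'] if fr is None else fr[0]
    print('go',(1000*A.T@(np.array(pos)-p)).round(1),R.from_matrix(A.T@Rm).as_rotvec().round(3))
E
python3 - <<'E'
from h import *
print(Rt(.258,.7)[:,2], R.from_quat(arm.state()['tcp_rot']).as_matrix().round(2).tolist())
go([.42,.31,.26],Rt(.258,.7)); go([.42,.31,.26],Rt(.258,0))
E
```

```text
[ 0.6228955   0.16437038 -0.76484219] [[-0.94, 0.33, -0.0], [0.33, 0.94, -0.0], [0.0, -0.0, -1.0]]
go [-294.4 -168.4  -29.2] [-0.209 -0.68  -0.569]
go [-294.4 -168.4  -29.2] [-0.001 -0.001 -0.594]
```

jog_arm(targets=[[-30,-17,-3,-0.02,-0.07,-0.06],[-65,-37,-7,-0.05,-0.15,-0.13],[-105,-60,-11,-0.07,-0.24,-0.2],[-145,-83,-15,-0.1,-0.34,-0.28],[-185,-106,-19,-0.13,-0.43,-0.36],[-225,-129,-22,-0.16,-0.52,-0.43],[-260,-150,-26,-0.185,-0.6,-0.5],[-294,-168,-29,-0.21,-0.68,-0.57],[-294,-168,-29,-0.21,-0.68,-0.57],[-294,-168,-29,-0.21,-0.68,-0.57]], hand=45)

```text
time: 0.98
tool_pos: [0.4196, 0.3068, 0.259]
tcp_rot: [-0.12, 0.932, 0.043, 0.34]
contact_force: [-0.6, -0.2, 0.0]
grip_width: 0.0451
finger_force: 0.0
```

Run:
```python
from h import *
import pickle
d=cam('wrist'); save(d,'w1.png'); t=cam('top'); pickle.dump((d,t),open('D2.pkl','wb')); print(arm.state())
```

```text
{'time': 1.0833, 'q': array([ 0.70085042,  0.00609707,  2.14784844, -0.71732428,  0.43277534,
       -0.55123043]), 'joint_velocities': array([ 0.03583473,  0.01428299, -0.02876405, -0.00165242,  0.00419472,
        0.00635388]), 'effort': array([ -0.96380465, -26.51738226, -24.68248308,  -1.46794841,
        -2.11256862,  -0.16267779]), 'tool_pos': array([0.42036687, 0.31038999, 0.26053765]), 'tcp_rot': array([-0.11987611,  0.93138506,  0.04510931,  0.34075906]), 'contact_force': array([-0.6441387 , -0.38462351, -0.084151  ]), 'ft_torque': array([-6.43818829e-02,  2.77479567e-01,  6.59302140e-05]), 'finger_force': 0.0, 'grip_width': 0.044905349468022944}
```

View pics/w1.png

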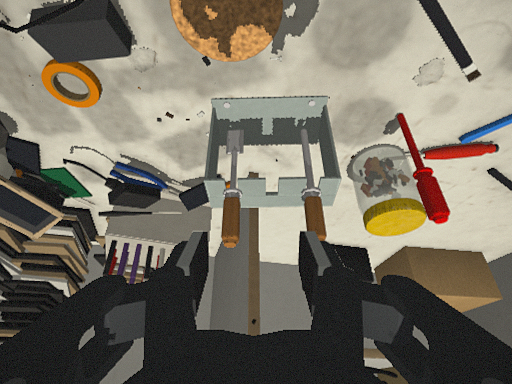

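The wrist view is upside down relative to the world, with image right being rack +y. The rack is at (272,150). The tool at image left (232,190) has a flat blade at (235,140), so it is the scraper. The one at (313,190) has a plain rod up to (304,130), so it is the stirrer in slot0; the middle slot (270,187) is free.

Run:
```python
from h import *
import pickle
d,t=pickle.load(open('D2.pkl','rb'))
hsv=cv2.cvtColor(d['frame'],cv2.COLOR_RGB2HSV)
m=cv2.inRange(hsv,(5,90,40),(20,255,255))
n,l,st,c=cv2.connectedComponentsWithStats(m)
for i in range(1,n):
    if st[i,4]>80: print('w',st[i],c[i].round(1))
ht=cv2.cvtColor(t['frame'],cv2.COLOR_RGB2HSV); mt=cv2.inRange(ht,(5,90,40),(20,255,255))
n,l,st,ct=cv2.connectedComponentsWithStats(mt)
for i in range(1,n):
    if st[i,4]>12 and 190<ct[i][0]<330 and ct[i][1]<225: print('t',st[i],ct[i].round(1), onz(t,*ct[i],.009).round(3), onz(t,*ct[i],.187).round(3))
for n,p in[('stir',(313,192)),('scr',(231,189))]: print(n,onz(d,*p,.127).round(4))
for p in[(213,207),(341,206)]:print('shelf back corner',onz(d,*p,.125).round(4))
print('handle z .16', [onz(d,u,v,.16).round(4) for u,v in[(315,216),(231,216)]])
```

```text
w [ 170    0  113   62 5514] [227.4  25.8]
w [  41   59   61   49 1604] [71.5 82.9]
w [222 197  18  51 813] [230.6 221.7]
w [304 196  22  45 672] [314.7 216.4]
w [ 248  208   12  128 1053] [253.3 273.9]
w [  0 225  22  28 203] [  8.7 238.9]
w [ 31 234  56  31 293] [ 61.8 242.7]
w [ 21 242  67  33 605] [ 54.6 253.1]
w [ 375  246  128   67 4823] [445.5 275. ]
w [ 11 258  44  12 137] [ 30.4 262. ]
w [  0 329  18   8  86] [  7.5 333.1]
w [363 349  22   9 128] [372.6 353. ]
t [144  78 205  11 591] [240.1  82.4] [0.87  0.316 0.009] [0.806 0.312 0.187]
t [209  86  15  49 216] [216.1 107.8] [0.774 0.398 0.009] [0.722 0.385 0.187]
t [230 122   6   5  18] [232.4 123.9] [0.718 0.339 0.009] [0.672 0.333 0.187]
t [233 155   6   8  38] [235.6 158.2] [0.596 0.324 0.009] [0.564 0.32  0.187]
t [286 161  18  18 174] [294.5 169.5] [0.562 0.117 0.009] [0.534 0.137 0.187]
t [205 162   6   7  35] [207.7 165. ] [0.569 0.42  0.009] [0.54  0.405 0.187]
t [315 186   5   8  18] [316.6 189.1] [0.495 0.038 0.009] [0.475 0.067 0.187]
t [231 191  32  26 505] [244.7 202.3] [0.442 0.288 0.009] [0.428 0.288 0.187]
t [312 192   7   7  15] [315.3 195.2] [0.473 0.043 0.009] [0.456 0.071 0.187]
t [252 213   7   6  26] [254.9 215.7] [0.396 0.251 0.009] [0.388 0.255 0.187]
stir [0.5416 0.4088 0.127 ]
scr [0.5595 0.3174 0.127 ]
shelf back corner [0.6063 0.3039 0.125 ]
shelf back corner [0.5638 0.456  0.125 ]
handle z .16 [array([0.5394, 0.4063, 0.16  ]), array([0.5623, 0.3194, 0.16  ])]
```

Run:
```python
from h import *
go([.541,.408,.215],Rt(.265))
```

```text
go [-78.5  63.7 126.2] [-0.001  0.702 -0.009]
```

jog_arm(targets=[[-8,6,10,0,0.1,0],[-22,18,32,0,0.22,0],[-36,29,56,0,0.34,0],[-50,41,82,0,0.46,0],[-65,53,106,0,0.58,-0.005],[-78,64,126,0,0.7,-0.01],[-78,64,126,0,0.7,-0.01],[-78,64,126,0,0.7,-0.01],[-78,64,126,0,0.7,-0.01],[-78,64,126,0,0.7,-0.01]])

```text
time: 1.92
tool_pos: [0.538, 0.4096, 0.2143]
tcp_rot: [-0.135, 0.991, -0.001, 0.001]
contact_force: [-1.0, 0.0, 0.3]
grip_width: 0.0448
finger_force: 0.0
```

Run:
```python
from h import *
d=cam('wrist'); save(d,'w2.png'); print(arm.state()['tool_pos'],R.from_matrix(Rt(.265).T@R.from_quat(arm.state()['tcp_rot']).as_matrix()).as_rotvec().round(3))
hsv=cv2.cvtColor(d['frame'],cv2.COLOR_RGB2HSV)
m=cv2.inRange(hsv,(5,90,40),(20,255,255))
n,l,st,c=cv2.connectedComponentsWithStats(m)
for i in range(1,n):
    if st[i,4]>300: print('w',st[i],c[i].round(1),onz(d,*c[i],.187).round(4))
print('expect top',proj(d,[.541,.408,.187]),proj(d,[.541,.408,.129]))
```

```text
[0.53771347 0.40936098 0.21494679] [ 0.002 -0.002 -0.005]
w [ 110    0  107   92 8235] [163.1  41.2] [0.4529 0.3387 0.187 ]
w [  0  91  27  56 969] [ 12.3 120.1] [0.513  0.2675 0.187 ]
w [  83  197   58   50 1853] [110.9 221.6] [0.5571 0.3275 0.187 ]
w [ 232  197   30   49 1273] [247.1 221.5] [0.5355 0.4051 0.187 ]
expect top (np.float64(249.3564423344762), np.float64(231.03332954594453)) (np.float64(250.4596594752764), np.float64(201.82922852428294))
```

View pics/w2.png

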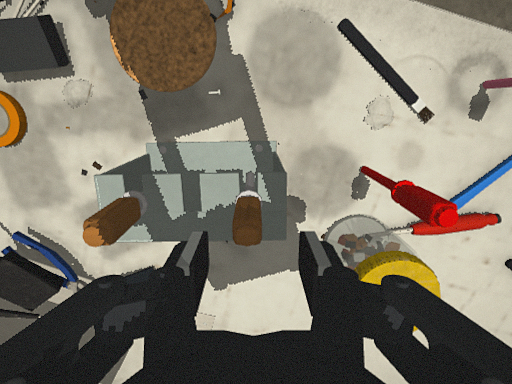

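The wrist view shows the stirrer handle top at (247,235), centred between the fingers (200 and 305), over slot0. I'll descend and close.

jog_arm(targets=[[0,0,15,0,0,0],[0,0,32,0,0,0],[0,0,50,0,0,0],[0,0,64,0,0,0],[0,0,73,0,0,0],[0,0,73,0,0,0],[0,0,73,0,0,0],[0,0,73,0,0,0],[0,0,73,0,0,0],[0,0,73,0,0,0]])

```text
time: 2.8
tool_pos: [0.5404, 0.4093, 0.1427]
tcp_rot: [-0.134, 0.991, -0.001, 0.002]
contact_force: [0.2, -0.4, 0.7]
grip_width: 0.0448
finger_force: 0.0
```

jog_arm(targets=[[0,0,0,0,0,0],[0,0,0,0,0,0],[0,0,0,0,0,0],[0,0,0,0,0,0],[0,0,0,0,0,0],[0,0,0,0,0,0],[0,0,0,0,0,0],[0,0,0,0,0,0],[0,0,-2,0,0,0],[0,0,-4,0,0,0]], hand=0, squeeze=70)

```text
time: 3.63
tool_pos: [0.5393, 0.4087, 0.1449]
tcp_rot: [-0.134, 0.991, -0.001, 0.0]
contact_force: [0.4, -1.2, -1.8]
grip_width: 0.0174
finger_force: 68.1
```

jog_arm(targets=[[0,0,-4,0,0,0],[0,0,-9,0,0,0],[3,0,-10,0,0,0],[12,0,-10,0,0,0],[25,0,-10,0,0,0],[40,0,-10,0,0,0],[57,0,-14,0,0,0],[72,0,-28,0,0,0],[82,0,-55,0,0,0],[85,0,-90,0,0,0]])

```text
time: 4.47
tool_pos: [0.4528, 0.3846, 0.2333]
tcp_rot: [-0.134, 0.991, -0.002, -0.003]
contact_force: [0.0, -0.2, -0.6]
grip_width: 0.0173
finger_force: 68.4
```

Run:
```python
from h import *
s=arm.state();print(s['tool_pos'],s['grip_width'],s['contact_force'],s['q'])
import pickle
d,t=pickle.load(open('D2.pkl','rb'))
print(onz(t,360.5,182.4,.092), onz(t,320.3,204,.089))
go([.44,.06,.31],Rt(.265))
go([.44,.06,.31],Rt(-.2))
```

```text
[0.45278532 0.38460201 0.23332645] 0.017345837218227682 [ 0.03456426 -0.23341333 -0.59564449] [ 0.58893156  0.35264583  1.51461875 -0.00167969  1.28190984 -1.25077924]
[ 0.51160536 -0.09351578  0.092     ] [0.436574   0.03858698 0.089     ]
go [  99.2 -309.8  -74.8] [-0.004 -0.007  0.004]
go [  99.2 -309.8  -74.8] [-0.005 -0.006  0.469]
```

jog_arm(targets=[[5,-18,-30,0,0,0],[15,-45,-55,0,0,0],[28,-80,-70,0,0,0],[40,-118,-75,0,0,0],[52,-156,-75,0,0,0],[64,-194,-75,0,0,0],[76,-232,-75,0,0,0],[88,-270,-75,0,0,0],[96,-298,-75,0,0,0],[99,-310,-75,0,0,0]])

```text
time: 5.3
tool_pos: [0.4428, 0.0586, 0.3108]
tcp_rot: [-0.133, 0.991, -0.001, 0.001]
contact_force: [0.5, 0.3, -0.6]
grip_width: 0.0169
finger_force: 68.4
```

Run:
```python
from h import *
import pickle
d=cam('wrist'); save(d,'w3.png'); t=cam('top'); pickle.dump((d,t),open('D3.pkl','wb')); print(arm.state()['tool_pos'], proj(d,[.5116,-.0935,.092]))
```

```text
[0.44343179 0.05986134 0.31077252] (np.float64(118.57097920994684), np.float64(187.66425686344917))
```

View pics/w3.png

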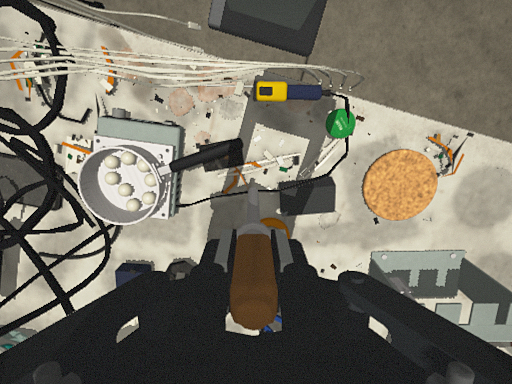

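The view shows the pan rim centred near (121,185), its handle running from (175,165) to (240,150), the mat at (400,184), the flux pot (green) at (340,123), and the stirrer held upright at (252,200).

Run:
```python
from h import *
import pickle
d,t=pickle.load(open('D3.pkl','rb'))
for n,p,z in[('c',(121,185),.092),('L',(79,185),.092),('R',(163,180),.092),('T',(122,146),.092),('B',(120,224),.092),('h0',(175,164),.089),('h1',(238,150),.089)]: print(n,onz(d,*p,z).round(4))
for c,box in((d,(350,140,450,230)),(t,(225,180,268,225))):
    hsv=cv2.cvtColor(c['frame'],cv2.COLOR_RGB2HSV); m=cv2.inRange(hsv,(8,80,90),(20,255,255)); x0,y0,x1,y1=box
    k=np.zeros_like(m);k[y0:y1,x0:x1]=m[y0:y1,x0:x1];k=cv2.morphologyEx(k,cv2.MORPH_OPEN,np.ones((5,5)))
    cn=max(cv2.findContours(k,0,2)[0],key=cv2.contourArea); e=cv2.fitEllipse(cv2.convexHull(cn)); print('mat',e,onz(c,*e[0],.009).round(4))
# tip of rod by top? bead white
hsv=cv2.cvtColor(d['frame'],cv2.COLOR_RGB2HSV); 
im=cv2.resize(d['frame'][130:240,60:260],(800,440),interpolation=cv2.INTER_CUBIC); cv2.imwrite('pics/c3.png',im[:,:,::-1])
```

```text
c [ 0.5075 -0.0911  0.092 ]
L [ 0.521  -0.1405  0.092 ]
R [ 0.4879 -0.043   0.092 ]
T [ 0.4601 -0.0971  0.092 ]
B [ 0.5583 -0.0847  0.092 ]
h0 [ 0.4655 -0.0335  0.089 ]
h1 [0.4293 0.0354 0.089 ]
mat ((399.7094421386719, 184.36968994140625), (68.17713928222656, 77.32622528076172), 56.063499450683594) [0.4271 0.2794 0.009 ]
mat ((246.5026397705078, 205.90414428710938), (31.13451385498047, 31.520240783691406), 115.72553253173828) [0.4293 0.2811 0.009 ]
```

View pics/c3.png

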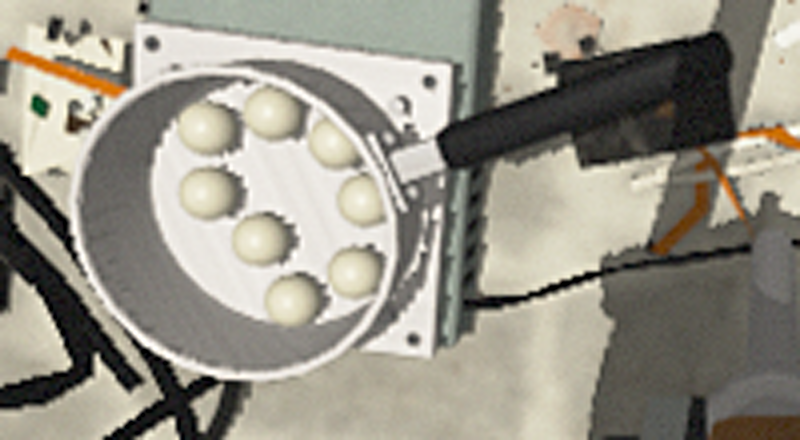

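Run:
```python
from h import *
import pickle
d,t=pickle.load(open('D3.pkl','rb'))
h0,h1=onz(d,172,166.8,.087),onz(d,236,144.5,.087)
u=(h1-h0)[:2];u/=np.linalg.norm(u); c=np.array([.510,-.093])
print(h0,h1,u,'perp',np.cross(u,c-h0[:2]),'dist',np.linalg.norm(c-h0[:2]),np.linalg.norm(c-h1[:2]))
pts=[onz(d,60+a/4,130+b/4,.092)[:2] for a,b in[(76,200),(100,300),(170,362),(250,380),(330,350),(385,280),(401,215),(250,64),(170,72),(110,110),(370,130)]]
P=np.array(pts);s=np.linalg.lstsq(np.c_[2*P,np.ones(len(P))],(P**2).sum(1),rcond=None)[0];print('circle',s[:2],np.sqrt(s[2]+s[:2]@s[:2]))
for a,b in[(205,125),(275,112),(338,140),(210,192),(263,238),(294,299),(355,272),(365,198)]: print(onz(d,60+a/4,130+b/4,.062)[:2].round(3),end=' ')
# rod in image: predicted tip
T=arm.state()['tool_pos']; print('tip px',proj(d,[T[0],T[1],T[2]-.117]))
```

```text
[ 0.47033113 -0.03670331  0.087     ] [0.4238489  0.03145507 0.087     ] [-0.56342459  0.8261675 ] perp -0.0010541906285790256 dist 0.06886897497844045 0.15136405463517016
circle [ 0.50981644 -0.09313748] 0.04962140248805267
[ 0.49  -0.119] [ 0.48  -0.098] [ 0.484 -0.077] [ 0.512 -0.114] [ 0.523 -0.095] [ 0.541 -0.082] [ 0.526 -0.064] [ 0.501 -0.065] tip px (np.float64(254.89208657077577), np.float64(189.3964184295674))<stdin>:6: DeprecationWarning: Arrays of 2-dimensional vectors are deprecated. Use arrays of 3-dimensional vectors instead. (deprecated in NumPy 2.0)
```

Run:
```python
from h import *
s=arm.state();print(s['tool_pos'])
go([.5098,-.0931,.31],Rt(.265))
```

```text
[0.44343179 0.05986134 0.31077252]
go [ -23.9 -165.     1.2] [-0.002  0.001  0.001]
```

jog_arm(targets=[[-2,-18,0,0,0,0],[-7,-50,0,0,0,0],[-12,-88,2,0,0,0],[-16,-125,10,0,0,0],[-19,-150,20,0,0,0],[-20,-161,28,0,0,0],[-20,-161,32,0,0,0],[-20,-161,32,0,0,0],[-20,-161,32,0,0,0],[-20,-161,32,0,0,0]])

```text
time: 6.23
tool_pos: [0.5061, -0.0868, 0.2796]
tcp_rot: [-0.135, 0.991, -0.001, 0.001]
contact_force: [-0.0, -0.2, -1.2]
grip_width: 0.0172
finger_force: 68.5
```

Run:
```python
from h import *
s=arm.state();print(s['tool_pos'],s['contact_force'])
go([.5098,-.0931,.1745],Rt(.265))
d=cam('wrist');save(d,'w4.png');t=s['tool_pos'];print(proj(d,[t[0],t[1],t[2]-.117]))
```

```text
[ 0.50608451 -0.08675265  0.27958338] [-0.01105599 -0.2204556  -1.2303933 ]
go [ -1.7  -6.9 105.1] [-0.002  0.002  0.005]
(np.float64(253.44296856859125), np.float64(188.27733214875838))
```

View pics/w4.png

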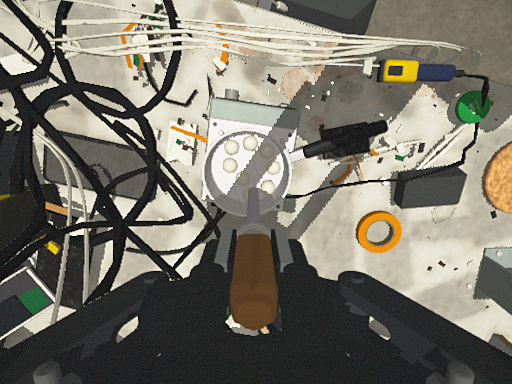

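The rod hangs upright over the pan, tip at (253,189) and no bead directly below. I'll descend into the gap.

jog_arm(targets=[[0,0,10,0,0,0],[0,0,28,0,0,0],[0,0,46,0,0,0],[0,0,62,0,0,0],[0,0,76,0,0,0],[0,0,88,0,0,0],[0,0,97,0,0,0],[0,0,102,0,0,0],[0,0,104,0,0,0],[0,0,104,0,0,0]])

```text
time: 7.12
tool_pos: [0.5067, -0.0885, 0.175]
tcp_rot: [-0.134, 0.991, -0.001, 0.001]
contact_force: [0.3, 0.5, -1.4]
grip_width: 0.0171
finger_force: 68.5
```

Run:
```python
from h import *
s=arm.state();print(s['tool_pos'],s['contact_force'])
go([.5098,-.0931,.1745],Rt(.265))
# absolute table for a circle
for R0 in(26,29):
    print(R0,[(round(R0*np.cos(a),0),round(R0*np.sin(a),0)) for a in np.arange(0,2*np.pi,np.pi/10)])
```

```text
[ 0.50666816 -0.08849276  0.17501436] [ 0.28146379  0.5035519  -1.43115882]
go [-1.8 -5.3  0.5] [-0.002  0.001  0.004]
26 [(np.float64(26.0), np.float64(0.0)), (np.float64(25.0), np.float64(8.0)), (np.float64(21.0), np.float64(15.0)), (np.float64(15.0), np.float64(21.0)), (np.float64(8.0), np.float64(25.0)), (np.float64(0.0), np.float64(26.0)), (np.float64(-8.0), np.float64(25.0)), (np.float64(-15.0), np.float64(21.0)), (np.float64(-21.0), np.float64(15.0)), (np.float64(-25.0), np.float64(8.0)), (np.float64(-26.0), np.float64(0.0)), (np.float64(-25.0), np.float64(-8.0)), (np.float64(-21.0), np.float64(-15.0)), (np.float64(-15.0), np.float64(-21.0)), (np.float64(-8.0), np.float64(-25.0)), (np.float64(-0.0), np.float64(-26.0)), (np.float64(8.0), np.float64(-25.0)), (np.float64(15.0), np.float64(-21.0)), (np.float64(21.0), np.float64(-15.0)), (np.float64(25.0), np.float64(-8.0))]
29 [(np.float64(29.0), np.float64(0.0)), (np.float64(28.0), np.float64(9.0)), (np.float64(23.0), np.float64(17.0)), (np.float64(17.0), np.float64(23.0)), (np.float64(9.0), np.float64(28.0)), (np.float64(0.0), np.float64(29.0)), (np.float64(-9.0), np.float64(28.0)), (np.float64(-17.0), np.float64(23.0)), (np.float64(-23.0), np.float64(17.0)), (np.float64(-28.0), np.float64(9.0)), (np.float64(-29.0), np.float64(0.0)), (np.float64(-28.0), np.float64(-9.0)), (np.float64(-23.0), np.float64(-17.0)), (np.float64(-17.0), np.float64(-23.0)), (np.float64(-9.0), np.float64(-28.0)), (np.float64(-0.0), np.float64(-29.0)), (np.float64(9.0), np.float64(-28.0)), (np.float64(17.0), np.float64(-23.0)), (np.float64(23.0), np.float64(-17.0)), (np.float64(28.0), np.float64(-9.0))]
```

jog_arm(targets=[[3,2,0,0,0,0],[7,5,0,0,0,0],[10,9,0,0,0,0],[9,14,0,0,0,0],[5,17,0,0,0,0],[-2,19,0,0,0,0],[-10,19,0,0,0,0],[-17,16,0,0,0,0],[-23,10,0,0,0,0],[-27,3,0,0,0,0]])

```text
time: 7.95
tool_pos: [0.5317, -0.0789, 0.1747]
tcp_rot: [-0.135, 0.991, -0.001, -0.001]
contact_force: [-3.9, -2.0, -0.2]
grip_width: 0.0171
finger_force: 68.7
```

jog_arm(targets=[[-1,-8,0,0,0,0],[0,-16,0,0,0,0],[4,-23,0,0,0,0],[10,-29,0,0,0,0],[17,-33,0,0,0,0],[25,-34,0,0,0,0],[33,-33,0,0,0,0],[40,-29,0,0,0,0],[46,-23,0,0,0,0],[50,-16,0,0,0,0]])

```text
time: 8.78
tool_pos: [0.4872, -0.1069, 0.1754]
tcp_rot: [-0.134, 0.991, -0.001, 0.001]
contact_force: [2.0, -0.5, -0.6]
grip_width: 0.0174
finger_force: 68.8
```

Run:
```python
from h import *
s=arm.state();print(s['tool_pos'],s['contact_force'],s['ft_torque'])
go([.5098,-.0931,.1745],Rt(.265))
d=cam('wrist');save(d,'w5.png')
```

```text
[ 0.4871866  -0.10686932  0.17537538] [ 1.95127854 -0.5176685  -0.61810126] [-0.12207894 -0.44118652 -0.04972013]
go [-25.5   7.3   0.9] [-0.002  0.002  0.003]
```

jog_arm(targets=[[1,8,1,0,0,0],[0,16,1,0,0,0],[-4,23,1,0,0,0],[-10,29,1,0,0,0],[-17,33,1,0,0,0],[-25,34,1,0,0,0],[-33,33,1,0,0,0],[-40,29,1,0,0,0],[-46,23,1,0,0,0],[-50,16,1,0,0,0]])

```text
time: 9.67
tool_pos: [0.5325, -0.0787, 0.1738]
tcp_rot: [-0.134, 0.991, -0.001, 0.0]
contact_force: [-1.9, 0.1, -0.4]
grip_width: 0.017
finger_force: 68.9
```

jog_arm(targets=[[-3,-8,0,0,0,0],[-3,-17,0,0,0,0],[2,-25,0,0,0,0],[8,-31,0,0,0,0],[16,-36,0,0,0,0],[25,-37,0,0,0,0],[34,-36,0,0,0,0],[42,-31,0,0,0,0],[48,-25,0,0,0,0],[53,-17,0,0,0,0]])

```text
time: 10.5
tool_pos: [0.4854, -0.1091, 0.1747]
tcp_rot: [-0.134, 0.991, -0.001, 0.002]
contact_force: [2.3, -0.2, -1.7]
grip_width: 0.0167
finger_force: 69.2
```

jog_arm(targets=[[1,9,0,0,0,0],[0,18,0,0,0,0],[-5,26,0,0,0,0],[-11,32,0,0,0,0],[-19,37,0,0,0,0],[-28,38,0,0,0,0],[-37,37,0,0,0,0],[-45,32,0,0,0,0],[-51,26,0,0,0,0],[-56,18,0,0,0,0]])

```text
time: 11.33
tool_pos: [0.5332, -0.0759, 0.1731]
tcp_rot: [-0.134, 0.991, 0.0, -0.002]
contact_force: [-5.3, 0.5, -0.8]
grip_width: 0.017
finger_force: 69.2
```

jog_arm(targets=[[-1,-9,0,0,0,0],[0,-18,0,0,0,0],[5,-26,0,0,0,0],[11,-32,0,0,0,0],[19,-37,0,0,0,0],[28,-38,0,0,0,0],[37,-37,0,0,0,0],[45,-32,0,0,0,0],[51,-26,0,0,0,0],[56,-18,0,0,0,0]])

```text
time: 12.17
tool_pos: [0.4847, -0.1094, 0.1746]
tcp_rot: [-0.134, 0.991, -0.002, 0.001]
contact_force: [0.1, 0.1, -1.2]
grip_width: 0.0172
finger_force: 69.5
```

jog_arm(targets=[[1,9,0,0,0,0],[0,18,0,0,0,0],[-5,26,0,0,0,0],[-11,32,0,0,0,0],[-19,37,0,0,0,0],[-28,38,0,0,0,0],[-37,37,0,0,0,0],[-45,32,0,0,0,0],[-51,26,0,0,0,0],[-56,18,0,0,0,0]])

```text
time: 13.0
tool_pos: [0.5343, -0.0763, 0.1736]
tcp_rot: [-0.134, 0.991, -0.0, -0.0]
contact_force: [-0.8, 0.5, -0.9]
grip_width: 0.0173
finger_force: 69.6
```

jog_arm(targets=[[-1,-9,0,0,0,0],[0,-18,0,0,0,0],[5,-26,0,0,0,0],[11,-32,0,0,0,0],[19,-37,0,0,0,0],[28,-38,0,0,0,0],[37,-37,0,0,0,0],[45,-32,0,0,0,0],[51,-26,0,0,0,0],[56,-18,0,0,0,0]])

```text
time: 13.83
tool_pos: [0.4846, -0.1094, 0.1746]
tcp_rot: [-0.134, 0.991, -0.002, 0.001]
contact_force: [-0.5, -0.3, -1.2]
grip_width: 0.0175
finger_force: 69.9
```

Run:
```python
from h import *
s=arm.state();print(s['tool_pos'],s['contact_force'],s['ft_torque'])
go([.5098,-.0931,.1745],Rt(.265))
d=cam('wrist'); im=np.hstack([cv2.imread('pics/w5.png')[100:260,160:330],d['frame'][100:260,160:330,::-1]])
cv2.imwrite('pics/stir.png',cv2.resize(im,None,fx=2.3,fy=2.3))
```

```text
[ 0.48462094 -0.10938872  0.17460561] [-0.50643916 -0.32774739 -1.24133546] [-0.01536343 -0.00495243  0.04585551]
go [-28.6   9.    0.1] [-0.004  0.002  0.004]
```

View pics/stir.png

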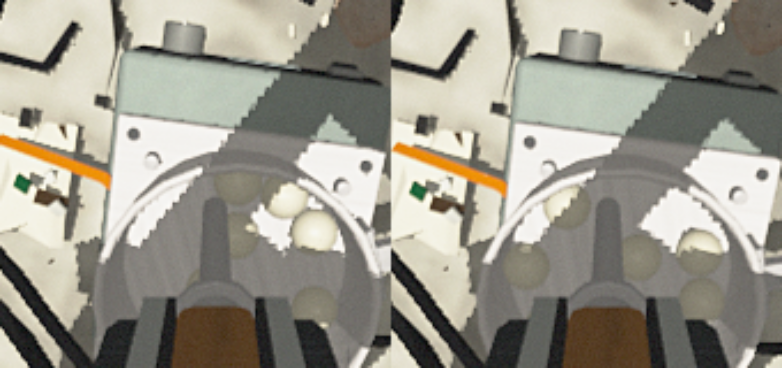

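Left is early and right is after the wide turns: the beads have shifted and all are inside the pan. I'll add a small inner turn for the middle beads, then lift out.

jog_arm(targets=[[-8,3,0,0,0,0],[-14,9,0,0,0,0],[-17,17,0,0,0,0],[-24,22,0,0,0,0],[-32,22,0,0,0,0],[-39,17,0,0,0,0],[-42,9,0,0,0,0],[-39,1,0,0,0,0],[-32,-4,0,0,0,0],[-24,-4,0,0,0,0]])

```text
time: 14.72
tool_pos: [0.5096, -0.1063, 0.174]
tcp_rot: [-0.133, 0.991, 0.001, 0.001]
contact_force: [0.7, 8.5, 0.4]
grip_width: 0.0169
finger_force: 70.5
```

jog_arm(targets=[[7,5,0,0,0,0],[10,13,0,0,0,0],[7,21,0,0,0,0],[0,25,0,0,0,0],[-7,22,0,0,0,0],[-4,16,0,0,0,0],[-4,13,-2,0,0,0],[-4,13,-10,0,0,0],[-4,13,-25,0,0,0],[-4,13,-48,0,0,0]])

```text
time: 15.55
tool_pos: [0.5085, -0.0929, 0.2215]
tcp_rot: [-0.134, 0.991, -0.0, -0.001]
contact_force: [1.2, -0.7, -0.6]
grip_width: 0.0171
finger_force: 69.9
```

jog_arm(targets=[[0,0,-28,0,0,0],[0,0,-60,0,0,0],[0,0,-82,0,0,0],[3,12,-90,0,0,0],[10,42,-90,0,0,0],[18,80,-90,0,0,0],[24,112,-90,0,0,0],[27,140,-90,0,0,0],[27,158,-90,0,0,0],[27,165,-90,0,0,0]])

```text
time: 16.38
tool_pos: [0.4373, 0.0617, 0.3112]
tcp_rot: [-0.135, 0.991, -0.0, -0.0]
contact_force: [-0.3, 0.0, -1.2]
grip_width: 0.0168
finger_force: 69.8
```

Run:
```python
from h import *
s=arm.state();print(s['tool_pos'])
d=cam('wrist'); im=d['frame'][110:250,40:240,::-1]
cv2.imwrite('pics/stir2.png',cv2.resize(im,None,fx=3.5,fy=3.5,interpolation=cv2.INTER_CUBIC))
c,sn=np.cos(.265),np.sin(.265)
g=np.array([.541,.408])-.085*np.array([c,sn]); print(g)
go([*g,.30],Rt(.265))
```

```text
[0.43727652 0.06167032 0.31119474]
[0.45896714 0.38573771]
go [-107.2  306.7   11.2] [-0.001  0.     0.006]
```

View pics/stir2.png

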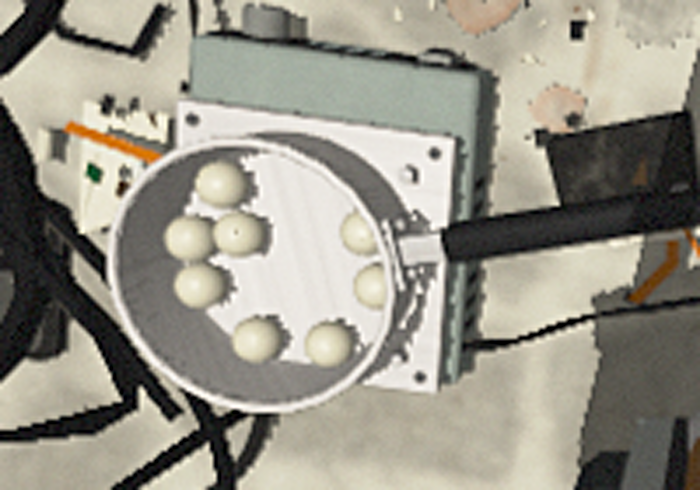

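All eight beads are in the pan and have moved (four at left, two at bottom, two at right). The pan has also turned a little: its handle now runs from about (445,243) to (700,200) in the crop. I'll move to the rack, and check numerically that the rod hasn't shifted in the grip.

Run:
```python
from h import *
import pickle
d0,_=pickle.load(open('D3.pkl','rb')); d=cam('wrist'); pickle.dump(d,open('D5.pkl','wb'))
for q in(d0,d):
    hsv=cv2.cvtColor(q['frame'],cv2.COLOR_RGB2HSV); m=cv2.inRange(hsv,(5,90,40),(20,255,255))[225:,200:300]
    M=cv2.moments(m,True); print('handle',M['m10']/M['m00'],M['m01']/M['m00'],M['m00'])
g0,g1=[cv2.cvtColor(q['frame'],cv2.COLOR_RGB2GRAY) for q in(d0,d)]
for n,(y0,y1,x0,x1) in{'collar':(220,236,232,276),'rodtip':(183,205,240,266),'handle':(240,325,225,285)}.items():
    r=cv2.matchTemplate(g1[y0-8:y1+8,x0-8:x1+8],g0[y0:y1,x0:x1],cv2.TM_CCOEFF_NORMED); _,v,_,l=cv2.minMaxLoc(r); print(n,v,l[0]-8,l[1]-8)
```

```text
handle 54.04905183312263 55.94892541087231 3955.0
handle 53.64729661445174 56.62405255179384 3958.0
collar 0.9528070092201233 0 0
rodtip 0.6728199124336243 2 2
handle 0.9357984066009521 0 0
```

jog_arm(targets=[[-6,18,0,0,0,0],[-18,53,0,0,0,0],[-31,92,0,0,0,0],[-44,131,0,0,0,0],[-57,170,0,0,0,0],[-70,209,0,0,0,0],[-83,248,0,0,0,0],[-95,284,10,0,0,0],[-102,305,30,0,0,0],[-104,311,55,0,0,0]])

```text
time: 17.32
tool_pos: [0.46, 0.3905, 0.2566]
tcp_rot: [-0.135, 0.991, 0.001, 0.003]
contact_force: [1.0, -0.1, -1.6]
grip_width: 0.0169
finger_force: 69.8
```

jog_arm(targets=[[0,0,25,0,0,0],[0,0,50,0,0,0],[0,0,75,0,0,0],[0,0,94,0,0,0],[0,0,103,0,0,0],[0,0,105,0,0,0],[0,0,105,0,0,0],[0,0,105,0,0,0],[0,0,105,0,0,0],[0,0,105,0,0,0]])

```text
time: 18.15
tool_pos: [0.4587, 0.3869, 0.1527]
tcp_rot: [-0.134, 0.991, -0.0, 0.002]
contact_force: [-0.2, 0.7, -1.7]
grip_width: 0.0168
finger_force: 69.8
```

Run:
```python
from h import *
import pickle
s=arm.state();print(s['tool_pos'],s['contact_force']); go([.541,.408,.152],Rt(.265))
d=cam('wrist');pickle.dump(d,open('D6.pkl','wb'))
```

```text
[0.45874891 0.38686184 0.15272608] [-0.22295918  0.66642925 -1.69788101]
go [-84.9  -1.5   1.1] [-0.001  0.004  0.004]
```

jog_arm(targets=[[-8,0,0,0,0,0],[-20,0,0,0,0,0],[-32,0,0,0,0,0],[-42,0,0,0,0,0],[-50,0,0,0,0,0],[-57,0,0,0,0,0],[-62,0,0,0,0,0],[-66,0,0,0,0,0],[-70,0,0,0,0,0],[-72,0,0,0,0,0]])

```text
time: 19.03
tool_pos: [0.5274, 0.405, 0.1512]
tcp_rot: [-0.134, 0.991, -0.001, 0.001]
contact_force: [-0.7, -3.6, -1.1]
grip_width: 0.0169
finger_force: 69.9
```

jog_arm(targets=[[-3,0,0,0,0,0],[-6,0,0,0,0,0],[-9,0,0,0,0,0],[-12,0,0,0,0,0],[-13,0,0,0,0,0],[-13,0,2,0,0,0],[-13,0,5,0,0,0],[-13,0,8,0,0,0],[-13,0,9,0,0,0],[-13,0,9,0,0,0]])

```text
time: 19.87
tool_pos: [0.5401, 0.4088, 0.1421]
tcp_rot: [-0.134, 0.991, -0.001, 0.001]
contact_force: [2.8, -4.3, -1.9]
grip_width: 0.0171
finger_force: 70.0
```

jog_arm(targets=[[0,0,1,0,0,0],[0,0,1,0,0,0],[0,0,1,0,0,0],[0,0,1,0,0,0],[0,0,1,0,0,0],[0,0,1,0,0,0],[0,0,1,0,0,0],[0,0,1,0,0,0],[0,0,1,0,0,0],[0,0,1,0,0,0]])

```text
time: 20.7
tool_pos: [0.5401, 0.4089, 0.1417]
tcp_rot: [-0.134, 0.991, -0.001, 0.001]
contact_force: [1.8, -4.5, 0.7]
grip_width: 0.0172
finger_force: 70.4
```

jog_arm(targets=[[0,0,0,0,0,0],[0,0,0,0,0,0],[0,0,0,0,0,0],[0,0,0,0,0,0],[0,0,0,0,0,0],[0,0,0,0,0,0],[0,0,0,0,0,0],[0,0,0,0,0,0],[0,0,0,0,0,0],[0,0,0,0,0,0]], hand=45)

```text
time: 21.53
tool_pos: [0.5398, 0.4089, 0.1415]
tcp_rot: [-0.134, 0.991, -0.001, 0.001]
contact_force: [0.6, 0.9, -0.0]
grip_width: 0.045
finger_force: 0.0
```

jog_arm(targets=[[0,0,-5,0,0,0],[0,0,-15,0,0,0],[0,0,-30,0,0,0],[0,0,-50,0,0,0],[0,0,-68,0,0,0],[0,0,-74,0,0,0],[0,0,-74,0,0,0],[0,0,-74,0,0,0],[0,0,-74,0,0,0],[0,0,-74,0,0,0]])

```text
time: 22.37
tool_pos: [0.5389, 0.4086, 0.214]
tcp_rot: [-0.134, 0.991, -0.001, -0.0]
contact_force: [-0.2, -0.5, 0.3]
grip_width: 0.0447
finger_force: 0.0
```

Run:
```python
from h import *
import pickle
s=arm.state();print(s['tool_pos'],s['contact_force'])
d=cam('wrist');t=cam('top');w=cv2.imread('pics/w2.png')[:,:,::-1].copy()
for q in(w,d['frame']):
    m=cv2.inRange(cv2.cvtColor(q,cv2.COLOR_RGB2HSV),(5,90,40),(20,255,255)); n,l,st,c=cv2.connectedComponentsWithStats(m)
    print([(st[i].tolist(),c[i].round(1).tolist()) for i in range(1,n) if st[i,4]>500 and st[i,1]>150])
m=cv2.inRange(cv2.cvtColor(t['frame'],cv2.COLOR_RGB2HSV),(5,90,40),(20,255,255))[150:175,195:245]; n,l,st,c=cv2.connectedComponentsWithStats(m)
print([(c[i]+[195,150]).round(1).tolist() for i in range(1,n) if st[i,4]>12])
# pan handle from D5
d=pickle.load(open('D5.pkl','rb')); z=.087
h0,h1=onz(d,167.1,179.4,z),onz(d,236,168,z); print(h0,h1)
pts=[(112,270),(130,340),(180,385),(260,410),(340,385),(385,320),(395,270),(360,190),(290,150),(210,140),(140,190)]
P=np.array([onz(d,40+a/3.5,110+b/3.5,.092)[:2] for a,b in pts]);s=np.linalg.lstsq(np.c_[2*P,np.ones(len(P))],(P**2).sum(1),rcond=None)[0];print('circle',s[:2],np.sqrt(s[2]+s[:2]@s[:2]))
c=s[:2];print(np.linalg.norm(h0[:2]-c),np.linalg.norm(h1[:2]-c),[np.degrees(np.arctan2(*(h[:2]-c)[::-1])) for h in(h0,h1)])
```

```text
[0.53890857 0.4085536  0.21403271] [-0.16795157 -0.5218585   0.26063154]
[([83, 197, 58, 50, 1853], [110.9, 221.6]), ([232, 197, 30, 49, 1273], [247.1, 221.5])]
[([85, 197, 57, 50, 1841], [112.7, 221.4]), ([238, 196, 30, 49, 1278], [252.9, 220.4])]
[]
[ 0.48251652 -0.0358555   0.087     ] [0.44617112 0.04199922 0.087     ]
circle [ 0.51174957 -0.09699826] 0.04912224926064628
0.06777174033229778 0.15369070346598784 [np.float64(115.55299289760568), np.float64(115.25774750316273)]
```

Run:
```python
from h import *
go([.472,-.014,.20],Rt(-1.127))
```

```text
go [ 176.9 -389.6   15.4] [-3.000e-03  1.000e-03  1.396e+00]
```

jog_arm(targets=[[7,-16,-8,0,0,0.06],[22,-48,-10,0,0,0.17],[38,-84,-10,0,0,0.29],[55,-120,-10,0,0,0.41],[71,-156,-10,0,0,0.53],[87,-192,-10,0,0,0.65],[104,-228,-10,0,0,0.77],[120,-264,-8,0,0,0.89],[136,-300,-4,0,0,1.01],[150,-330,0,0,0,1.12]])

```text
time: 23.3
tool_pos: [0.4818, 0.0489, 0.2156]
tcp_rot: [0.416, 0.91, -0.001, 0.001]
contact_force: [0.6, -0.4, 0.7]
grip_width: 0.0447
finger_force: 0.0
```

Run:
```python
from h import *
print(arm.state()['tool_pos'],arm.state()['q']); go([.472,-.014,.20],Rt(-1.127))
```

```text
[0.48182058 0.04885282 0.21562442] [-0.04010021  0.20788957  1.77398755 -0.00225716  1.15782448 -0.75256754]
go [-41.1 -48.6  15.7] [0.    0.003 0.27 ]
```

jog_arm(targets=[[-8,-10,3,0,0,0.06],[-18,-21,7,0,0,0.13],[-30,-36,12,0,0,0.2],[-38,-45,15,0,0,0.25],[-41,-49,16,0,0,0.27],[-41,-49,16,0,0,0.27],[-41,-49,16,0,0,0.27],[-41,-49,16,0,0,0.27],[-41,-49,16,0,0,0.27],[-41,-49,16,0,0,0.27]])

```text
time: 24.13
tool_pos: [0.4731, -0.0115, 0.2001]
tcp_rot: [0.531, 0.847, -0.0, 0.001]
contact_force: [0.2, 1.4, 1.3]
grip_width: 0.0449
finger_force: 0.0
```

Run:
```python
from h import *
import pickle
d=cam('wrist');pickle.dump(d,open('D7.pkl','wb'));s=arm.state();print(s['tool_pos'],s['q'].round(2))
go([.472,-.014,.20],Rt(-1.127))
u=np.array([-.429,.903]);c=np.array([.5117,-.097])
for r in(.066,.092,.13,.16): print(r,np.round(proj(d,[*(c+u*r),.089]),1))
g=cv2.cvtColor(d['frame'],cv2.COLOR_RGB2GRAY)
for r0 in range(40,270,15):
    x=np.arange(180,330); row=g[r0,180:330]; dk=x[row<60]; 
    runs=np.split(dk,np.where(np.diff(dk)>1)[0]+1) if len(dk) else []
    print(r0,[(int(a[0]),int(a[-1])) for a in runs if len(a)>4])
```

```text
[ 0.47304751 -0.01154685  0.20015505] [-0.17  0.21  1.82 -0.    1.11 -0.62]
go [-1.8 -2.   0.2] [0.001 0.002 0.007]
0.066 [252.2 219.4]
0.092 [252.4 191. ]
0.13 [252.6 146.6]
0.16 [252.9 108.9]
40 [(305, 314)]
55 [(304, 311)]
70 [(323, 329)]
85 [(280, 285)]
100 []
115 [(225, 245), (254, 263), (303, 308)]
130 [(226, 249), (253, 263)]
145 [(227, 233), (246, 250), (254, 262)]
160 [(225, 240), (251, 262)]
175 [(246, 261)]
190 [(246, 260)]
205 [(245, 261)]
220 []
235 [(202, 206), (300, 305)]
250 [(195, 207), (299, 311), (325, 329)]
265 [(190, 208), (299, 317)]
```

The handle lies at columns 246–261 in rows 110–215, and the fingers are centred at 253, so it is aligned. I'll descend and grip.

jog_arm(targets=[[0,0,12,0,0,0],[0,0,35,0,0,0],[0,0,60,0,0,0],[0,0,85,0,0,0],[0,0,106,0,0,0],[0,0,122,0,0,0],[0,0,132,0,0,0],[0,0,137,0,0,0],[0,0,138,0,0,0],[0,0,138,0,0,0]])

```text
time: 25.02
tool_pos: [0.4734, -0.0122, 0.0621]
tcp_rot: [0.532, 0.847, -0.0, 0.001]
contact_force: [0.2, 0.2, -0.5]
grip_width: 0.0448
finger_force: 0.0
```

jog_arm(targets=[[0,0,0,0,0,0],[0,0,0,0,0,0],[0,0,0,0,0,0],[0,0,0,0,0,0],[0,0,0,0,0,0],[0,0,0,0,0,0],[0,0,0,0,0,0],[0,0,0,0,0,0],[0,0,0,0,0,0],[0,0,0,0,0,0]], hand=0, squeeze=110)

```text
time: 25.85
tool_pos: [0.473, -0.0123, 0.0626]
tcp_rot: [0.532, 0.847, -0.0, 0.001]
contact_force: [-2.1, 0.5, 6.8]
grip_width: 0.012
finger_force: 107.5
```

Run:
```python
from h import *
s=arm.state();print(s['tool_pos'],s['contact_force'],s['ft_torque'],s['finger_force'])
A=R.from_quat(s['tcp_rot']).as_matrix(); g=np.array([.472,-.014]); 
off=np.array([.428,.280])-np.array([.5117,-.097]); print(off, 1000*A.T@np.r_[off,0])
```

```text
[ 0.47297575 -0.01231996  0.06260056] [-2.11190459  0.54016988  6.8128006 ] [-0.28202628  0.2919111  -0.13039448] 107.53804922103882
[-0.0837  0.377 ] [375.91403744  88.44563143  -0.83470701]
```

Run:
```python
from h import *
import pickle
pickle.dump(cam('wrist'),open('D8.pkl','wb'))
```

jog_arm(targets=[[0,0,-1,0,0,0],[0,0,-3,0,0,0],[0,0,-6,0,0,0],[0,0,-10,0,0,0],[0,0,-14,0,0,0],[0,0,-18,0,0,0],[0,0,-22,0,0,0],[0,0,-26,0,0,0],[0,0,-29,0,0,0],[0,0,-30,0,0,0]])

```text
time: 26.73
tool_pos: [0.4735, -0.0123, 0.0926]
tcp_rot: [0.532, 0.847, 0.0, 0.002]
contact_force: [0.7, 0.4, -4.0]
grip_width: 0.012
finger_force: 107.2
```

Run:
```python
from h import *
import pickle
d0=pickle.load(open('D8.pkl','rb'));d=cam('wrist');t=cam('top');pickle.dump((d,t),open('D9.pkl','wb'))
s=arm.state();print(s['tool_pos'],s['contact_force'],s['ft_torque'],s['grip_width'])
for q in(d0,d):
    hsv=cv2.cvtColor(q['frame'],cv2.COLOR_RGB2HSV)
    m=cv2.inRange(hsv,(0,0,0),(180,60,255)) 
    g=cv2.cvtColor(q['frame'],cv2.COLOR_RGB2GRAY); print('bright',(g[200:]>180).sum())
g0,g1=[cv2.cvtColor(q['frame'],cv2.COLOR_RGB2GRAY) for q in(d0,d)]
fl,st,er=None,None,None
p=cv2.goodFeaturesToTrack(g0,80,.02,6); p1,st,er=cv2.calcOpticalFlowPyrLK(g0,g1,p,None)
for a,b,k in zip(p[:,0],p1[:,0],st[:,0]):
    if k and np.linalg.norm(a-b)<6 and a[1]<330: print(a.astype(int),(b-a).round(1),end='; ')
```

```text
[ 0.47331365 -0.01230934  0.09229677] [-0.12006582 -0.8607123  -4.58298007] [ 0.26965215  0.18649613 -0.00436582] 0.011904713960867324
bright 21816
bright 21718
[131 324] [-0.2  0.6]; [363 316] [-0.1 -0.1]; [159 269] [5.7 0.1]; [143 327] [-0.1  0.9]; [177 279] [0.  0.1]; [291 158] [-1.7 -5.5];
```

Run:
```python
from h import *
import pickle
d0=pickle.load(open('D8.pkl','rb'));d,t=pickle.load(open('D9.pkl','rb'))
g0,g1=[cv2.cvtColor(q['frame'],cv2.COLOR_RGB2GRAY).astype(int) for q in(d0,d)]
for x in(248,254,259): print(x,[ [int(np.median(g[r:r+4,x])) for r in range(40,240,8)] for g in(g0,g1)])
for a,b,c,e in((40,120,225,285),(180,235,225,285)):
  T=g0[a:b,c:e].astype(np.uint8);r=cv2.matchTemplate(g1[a-20:b+20,c-20:e+20].astype(np.uint8),T,cv2.TM_CCOEFF_NORMED);_,v,_,l=cv2.minMaxLoc(r);print(v,l[0]-20,l[1]-20)
print(np.abs(g1-g0)[330:,:].mean(),[ (y,int(np.abs(g1-g0)[y:y+10,215:290].mean())) for y in range(40,330,20)])
```

```text
248 [[118, 112, 109, 107, 113, 119, 119, 119, 119, 28, 27, 37, 33, 31, 33, 34, 32, 33, 33, 34, 28, 28, 26, 33, 32], [118, 121, 113, 108, 108, 117, 123, 119, 119, 32, 29, 36, 36, 32, 30, 67, 63, 61, 63, 63, 60, 60, 29, 33, 33]]
254 [[114, 125, 129, 105, 111, 119, 120, 118, 116, 30, 35, 29, 29, 31, 34, 33, 31, 32, 31, 27, 32, 31, 33, 31, 33], [114, 116, 127, 129, 107, 116, 120, 118, 117, 31, 35, 31, 35, 31, 32, 59, 60, 58, 60, 60, 56, 58, 31, 36, 29]]
259 [[112, 125, 127, 107, 110, 118, 117, 119, 115, 25, 34, 31, 33, 32, 31, 32, 29, 34, 28, 27, 30, 32, 30, 30, 32], [111, 116, 127, 128, 106, 115, 120, 116, 114, 30, 34, 30, 28, 31, 52, 51, 52, 49, 50, 48, 52, 30, 29, 30, 29]]
0.8522560000419617 -3 0
0.9264570474624634 0 -16
6.82787181712963 [(40, 9), (60, 11), (80, 9), (100, 7), (120, 9), (140, 12), (160, 17), (180, 13), (200, 29), (220, 14), (240, 4), (260, 4), (280, 4), (300, 4), (320, 5)]
```

jog_arm(targets=[[1,0,-2,0,0,0],[3,1,-4,0,0,0],[7,2,-7,0,0,0],[13,3,-10,0,0,0],[21,5,-13,0,0,0],[31,7,-16,0,0,0],[43,10,-18,0,0,0],[57,13,-19,0,0,0],[72,17,-20,0,0,0],[88,21,-20,0,0,0]], squeeze=120)

```text
time: 27.67
tool_pos: [0.4533, 0.0775, 0.1123]
tcp_rot: [0.532, 0.847, 0.0, 0.001]
contact_force: [0.6, -0.6, -4.1]
grip_width: 0.0121
finger_force: 118.2
```

jog_arm(targets=[[16,4,0,0,0,0],[32,8,0,0,0,0],[48,11,0,0,0,0],[64,15,0,0,0,0],[80,19,0,0,0,0],[96,23,0,0,0,0],[112,26,0,0,0,0],[128,30,0,0,0,0],[144,34,0,0,0,0],[160,38,0,0,0,0]])

```text
time: 28.5
tool_pos: [0.4175, 0.2383, 0.1118]
tcp_rot: [0.531, 0.847, 0.0, 0.001]
contact_force: [-0.2, -0.2, -3.1]
grip_width: 0.0118
finger_force: 118.4
```

jog_arm(targets=[[16,4,0,0,0,0],[32,8,0,0,0,0],[47,11,0,0,0,0],[62,14,0,0,0,0],[76,18,0,0,0,0],[89,21,0,0,0,0],[101,23,0,0,0,0],[111,26,0,0,0,0],[119,28,0,0,0,0],[124,29,0,0,0,0]])

```text
time: 29.33
tool_pos: [0.3905, 0.3622, 0.1113]
tcp_rot: [0.531, 0.847, 0.0, 0.001]
contact_force: [-0.1, 0.0, -4.1]
grip_width: 0.0119
finger_force: 118.3
```

jog_arm(targets=[[2,0,2,0,0,0],[3,0,6,0,0,0],[4,0,12,0,0,0],[4,0,20,0,0,0],[4,0,28,0,0,0],[4,0,35,0,0,0],[4,0,40,0,0,0],[4,0,43,0,0,0],[4,0,44,0,0,0],[4,0,44,0,0,0]])

```text
time: 30.17
tool_pos: [0.389, 0.3644, 0.0669]
tcp_rot: [0.532, 0.847, -0.0, 0.001]
contact_force: [-0.7, 0.3, -4.9]
grip_width: 0.012
finger_force: 118.4
```

Run:
```python
from h import *
import pickle
s=arm.state();print(s['tool_pos'],s['contact_force'],s['ft_torque'],s['q'].round(2))
d=cam('wrist');t=cam('top');sd=cam('side');pickle.dump((d,t,sd),open('D10.pkl','wb'))
# cork visible pixels & bead/pan in top
for n,q,(x0,y0,x1,y1) in(('t',t,(215,170,285,240)),('s',sd,(230,200,330,280))):
    hsv=cv2.cvtColor(q['frame'],cv2.COLOR_RGB2HSV)[y0:y1,x0:x1]
    cork=cv2.inRange(hsv,(8,80,90),(20,255,255)); k=cv2.findNonZero(cork); print(n,'cork',0 if k is None else (len(k),cv2.boundingRect(k),(x0,y0)))
print('c px',proj(t,[.428,.28,.105]),'side',proj(sd,[.428,.28,.09]))
```

```text
[0.38895638 0.36443735 0.06690781] [-0.74733633  0.270073   -4.88981551] [0.14832019 0.05624139 0.03542742] [ 0.63  0.47  1.82 -0.    0.85  0.18]
t cork (2, (46, 41, 1, 2), (215, 170))
s cork (464, (29, 0, 47, 56), (230, 200))
c px (np.float64(247.00892364770706), np.float64(204.2563787139868)) side (np.float64(279.84606809314454), np.float64(215.2736345936669))
```

Run:
```python
from h import *
import pickle
d,t,sd=pickle.load(open('D10.pkl','rb'))
x0,y0=215,170
g=cv2.cvtColor(t['frame'][y0:240,x0:285],cv2.COLOR_RGB2GRAY);G=cv2.resize(g,None,fx=6,fy=6,interpolation=cv2.INTER_CUBIC)
c=cv2.HoughCircles(cv2.GaussianBlur(G,(7,7),0),cv2.HOUGH_GRADIENT,1,20,param1=80,param2=18,minRadius=78,maxRadius=100)
if c is not None:
    for a,b,r in c[0][:5]:
        u,v=a/6+x0,b/6+y0; print((u,v),r/6,onz(t,u,v,.096).round(4), 'mm r',r/6/t['f']*(1.533-.096)*1000)
for r in range(186,224,2): print(r,' '.join(f'{k:3d}' for k in g[r-y0,10:60:2]))
```

```text
(np.float32(247.08333), np.float32(205.41667)) 14.733334 [0.4249 0.2796 0.096 ] mm r 48.035057697183284
186  56  40  51  62  66  89 159 154 153 149 145 151 159 154 149 144 140 154 166 176 185 156 180 190 168
188  55  59  41  49  63  56 106 150 136  86  87  90  81  68 150 150 148 155 161 173 186 171 188 188 184
190  55  56  57  43  60  57  66  86  53 241 141 104 148 236  89  99 148 154 153 160 175 173 185 187  32
192  57  55  54  51  36  60  57 224 156  84 133 149 127  90 128 178 126 146 150 159 177 167 187 188 131
194  59  57  55  56  45  41  86  68 146 233 235 236 238 234 218  87 192 126 153 154 162 179 191 185 161
196  36  58  55  53  54  26  68  99 109 241 235 231 235 234 234 229  81 172 149 151 154 176 184 186 172
198  66  37  55  56  56  56  33 102  95 109 243 233 234 235 235 233 225  94 180 150 147 160 182 191 186
200  89  58  48  54  57  57  45  67  88  85 150 237 233 237 235 232 235 131 175 139 145 153 172 190 191
202  96  92  31  59  57  56  58  21  97  91  85 191 235 235 234 234 233 232 124 140 147 150 162 189 191
204  92  84  76  36  56  58  57  54  45  85  99  94 245 234 
[... 279 characters left out ...]
  56  54  55  55  71  76  90  83 187 238 237 135 196 154 151 138 159 157 157
212  69  64  66  65  60  45  41  53  56  55  56  92  88  85  94 246 235 108 108  83 156 142 147 153 157
214  64  60  63  59  54  47 100  57  55  54  55  59  88  96  87 113 103 142  55  56  66 151 148 156 164
216  63  59  58  48  43  60  91  48  56  57  54  55  73  89  90  82 119  54  57  57  59 115 164 172 188
218  58  54  45  42  69  76  69  63  36  57  56  56  57  68  86  68  60  57  61  56  59  59 128 191 198
220  49  41  52  60  70  79  79  74  52  45  56  55  56  55  58  60  61  57  58  60  69  76  74 146 205
222  43  43  41  70  35  24  76  73  74  38  59  57  54  57  53  63  66  62  68  73  80  81  82  92 144
```

jog_arm(targets=[[0,1,5,0,0,0],[-1,2,12,0,0,0],[-1,2,20,0,0,0],[-1,2,27,0,0,0],[-1,2,33,0,0,0],[-1,2,37,0,0,0],[-1,2,40,0,0,0],[-1,2,42,0,0,0],[-1,2,42,0,0,0],[-1,2,42,0,0,0]])

```text
time: 31.15
tool_pos: [0.3914, 0.3645, 0.0253]
tcp_rot: [0.532, 0.847, -0.0, 0.001]
contact_force: [-0.5, 1.0, -4.0]
grip_width: 0.012
finger_force: 118.6
```

jog_arm(targets=[[0,0,0.5,0,0,0],[0,0,1,0,0,0],[0,0,1.5,0,0,0],[0,0,2,0,0,0],[0,0,2.5,0,0,0],[0,0,3,0,0,0],[0,0,3,0,0,0],[0,0,3,0,0,0],[0,0,3,0,0,0],[0,0,3,0,0,0]])

```text
time: 31.98
tool_pos: [0.3915, 0.3646, 0.0223]
tcp_rot: [0.532, 0.847, -0.0, 0.001]
contact_force: [0.5, 0.6, -2.6]
grip_width: 0.0118
finger_force: 118.9
```

Contact is beginning; I'll lower a little more.

jog_arm(targets=[[0,0,0.3,0,0,0],[0,0,0.6,0,0,0],[0,0,0.9,0,0,0],[0,0,1.2,0,0,0],[0,0,1.2,0,0,0],[0,0,1.2,0,0,0],[0,0,1.2,0,0,0],[0,0,1.2,0,0,0],[0,0,1.2,0,0,0],[0,0,1.2,0,0,0]])

```text
time: 32.82
tool_pos: [0.3915, 0.3648, 0.0218]
tcp_rot: [0.532, 0.847, 0.0, 0.001]
contact_force: [-2.4, 1.8, 6.8]
grip_width: 0.0118
finger_force: 120.2
```

jog_arm(targets=[[0,0,0,0,0,0],[0,0,0,0,0,0],[0,0,0,0,0,0],[0,0,0,0,0,0],[0,0,0,0,0,0],[0,0,0,0,0,0],[0,0,0,0,0,0],[0,0,0,0,0,0],[0,0,0,0,0,0],[0,0,0,0,0,0]], hand=40)

```text
time: 33.65
tool_pos: [0.3913, 0.3645, 0.021]
tcp_rot: [0.532, 0.847, -0.0, 0.001]
contact_force: [0.5, -0.7, -0.4]
grip_width: 0.0402
finger_force: 0.0
```

jog_arm(targets=[[0,0,-4,0,0,0],[0,0,-12,0,0,0],[0,0,-26,0,0,0],[0,0,-45,0,0,0],[0,0,-70,0,0,0],[0,0,-100,0,0,0],[0,0,-135,0,0,0],[0,0,-170,0,0,0],[0,0,-195,0,0,0],[0,0,-200,0,0,0]])

```text
time: 34.48
tool_pos: [0.3932, 0.3666, 0.2269]
tcp_rot: [0.532, 0.847, 0.004, 0.003]
contact_force: [0.6, 0.1, 0.8]
grip_width: 0.0399
finger_force: 0.0
```

Run:
```python
from h import *
import pickle
s=arm.state();print(s['tool_pos'],s['contact_force'])
d=cam('wrist');t=cam('top');pickle.dump((d,t),open('D11.pkl','wb'))
x0,y0=215,170
G=cv2.resize(cv2.cvtColor(t['frame'][y0:240,x0:285],cv2.COLOR_RGB2GRAY),None,fx=6,fy=6,interpolation=cv2.INTER_CUBIC)
c=cv2.HoughCircles(cv2.GaussianBlur(G,(7,7),0),cv2.HOUGH_GRADIENT,1,20,param1=80,param2=18,minRadius=78,maxRadius=100)
if c is not None:
    for a,b,r in c[0][:3]: print('top',onz(t,a/6+x0,b/6+y0,.051).round(4),r/6/t['f']*1.482)
print('wrist expect',proj(d,[.428,.28,.051]))
g=cv2.GaussianBlur(cv2.cvtColor(d['frame'],cv2.COLOR_RGB2GRAY),(3,3),0)
u,v=proj(d,[.428,.28,.051])
c=cv2.HoughCircles(g,cv2.HOUGH_GRADIENT,1,10,param1=100,param2=15,minRadius=35,maxRadius=70)
if c is not None:
    for a,b,r in c[0]:
        if np.hypot(a-u,b-v)<25: print('wrist rim',a,b,r,onz(d,a,b,.051).round(4))
c=cv2.HoughCircles(g,cv2.HOUGH_GRADIENT,1,8,param1=80,param2=9,minRadius=6,maxRadius=14)
if c is not None: print('beads',[(int(a),int(b),round(float(r),1),onz(d,a,b,.021)[:2].round(3).tolist()) for a,b,r in c[0] if np.hypot(a-u,b-v)<60])
```

```text
[0.39323673 0.36655239 0.22690258] [0.59853125 0.07274766 0.75239428]
top [0.4247 0.2798 0.051 ] 0.04522421199270077
wrist expect (np.float64(247.23455205436065), np.float64(253.14358664945493))
wrist rim 247.5 247.5 42.7 [0.4252 0.2865 0.051 ]
wrist rim 249.5 234.5 36.4 [0.4204 0.3018 0.051 ]
wrist rim 255.5 269.5 65.0 [0.4456 0.2653 0.051 ]
wrist rim 247.5 258.5 46.3 [0.4312 0.274  0.051 ]
wrist rim 236.5 240.5 56.1 [0.4104 0.2889 0.051 ]
wrist rim 223.5 247.5 62.8 [0.4007 0.2748 0.051 ]
wrist rim 236.5 264.5 56.2 [0.423  0.2617 0.051 ]
wrist rim 261.5 254.5 58.3 [0.4434 0.2855 0.051 ]
wrist rim 263.5 239.5 44.0 [0.4373 0.3031 0.051 ]
wrist rim 237.5 254.5 36.3 [0.4187 0.2737 0.051 ]
beads [(230, 199, 12.2, [0.386, 0.321]), (274, 217, 12.2, [0.444, 0.323]), (266, 218, 13.4, [0.436, 0.318]), (262, 209, 12.2, [0.426, 0.326]), (235, 233, 7.4, [0.41, 0.284]), (232, 209, 12.2, [0.394, 0.31]), (223, 231, 9.6, [0.396, 0.28]), (250, 228, 7.4, [0.424, 0.298]), (272, 307, 12.2, [0.498, 0.209]), (245, 206, 10.0, [0.406, 0.321]), (276, 239, 12.2, [0.459, 0.298]), (242, 225, 11.1, [0.413, 0.297]), (253, 200, 9.6, [0.411, 0.331]), (229, 225, 7.4, [0.399, 0.29]), (239, 217, 6.3, [0.406, 0.305]), (257, 217, 6.3, [0.425, 0.314]), (190, 251, 12.1, [0.37, 0.238]), (260, 237, 7.4, [0.44, 0.292]), (266, 202, 7.1, [0.427, 0.336]), (223, 212, 6.3, [0.386, 0.302]), (218, 302, 9.6, [0.431, 0.186]), (294, 230, 8.8, [0.473, 0.319])]
```

```bash
python3 -c "
from cell import arm
print(arm.finish_job())"
```

```text
the job is handed in; nothing more can be done
None
```

The job is handed in at about 35 s: beads stirred with nearly four wide turns plus an inner one, the stirrer hung back in slot0, and the pan set down on the cork mat about 3–4 mm off its centre; all eight beads were seen in the pan after stirring, but I did not confirm the count after the pan was moved.

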